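# Find the tin that was not emptied and lock it away

### The job

These three lidded tins for things found in customers' pockets should all be empty by now, but one still has something loose inside, and only its rattle and weight tell which. Lift the tins and shake them to and fro a few times to find it, set that tin gently down in the front compartment of the open cash box and shut the lid fully. The two empty tins must stand in their tray at the end, and the other things on the counter stay where they are.

Things in the scene. Friction and masses are not known exactly. Their poses are not given: they have to be found in the camera images.
- tin_a_mid (a point): Tin A: closed round aluminium tin with a blue lid pressed on for good, 56 mm across, 46 mm high, no marks to tell it from the others; the point is its centre, 23 mm above its underside. Empty it weighs 70 to 115 g; the one tin with something in it weighs about 140 g more, and what is in it slides and knocks about when shaken. z is up; the tin may be turned any way.
- tin_b_mid (a point): Tin B: closed round aluminium tin with a blue lid pressed on for good, 56 mm across, 46 mm high, no marks to tell it from the others; the point is its centre, 23 mm above its underside. Empty it weighs 70 to 115 g; the one tin with something in it weighs about 140 g more, and what is in it slides and knocks about when shaken. z is up; the tin may be turned any way.
- tin_c_mid (a point): Tin C: closed round aluminium tin with a blue lid pressed on for good, 56 mm across, 46 mm high, no marks to tell it from the others; the point is its centre, 23 mm above its underside. Empty it weighs 70 to 115 g; the one tin with something in it weighs about 140 g more, and what is in it slides and knocks about when shaken. z is up; the tin may be turned any way.
- tray: Low black tray, 208 mm (its x) by 80 mm (its y), rim 9 mm high, fixed. Origin: centre of its underside. Its floor is 4 mm above the counter; three grey felt bays lie in a row along x, centred at x = -66, 0 and +66 mm, parted by 6 mm ribs, one tin in each. It is fixed to the counter.
- cash_box: Black steel cash box, 159 (its x) x 204 mm (y), walls 58 mm high, fixed, lid open. Origin: centre of its underside; -x is its lock side, facing the robot. The front compartment (local x -74 to +9 mm, y -98 to +98) is free but for banknotes 5.5 mm high at x -69 to -3, y -45 to +85; a tin in it leaves the lid free. Behind it a 30 mm high wall and four coin cups (60 x 48 mm), too small for a tin.
- cash_box_lid (a joint): Hinged lid of the cash box, rad: 0 shut, 1.83 leaning back against its stop (its start). The hinge line runs along the box's y at local x = +78, z = 60 mm. Light (0.3 kg) and free: pushed over the upright (1.57) it falls shut by itself. Open, its outer face looks away from the robot and its top edge stands about 205 mm above the counter.
- cash_box_lid_edge (a point): Middle of the lid's free edge, 155 mm from the hinge line; with the lid open it is the top, 210 mm above the counter and about 40 mm behind the hinge line. The lid is 204 mm long along this edge and 18 mm thick there.
- rubber_stamp: Bystander: rubber stamp with a black knob, 26 x 40 mm and 67 mm high, loose; leave it standing. Origin: centre of its underside.
- ink_pad: Bystander: flat blue ink pad tin, 58 x 92 x 18 mm, loose; leave it. Origin: centre of its underside.
- thread_spool_0: Bystander: spool of red thread standing on end, 29 mm across, 47 mm high, loose; leave it. Origin: centre of its underside.
- ticket_pad: Bystander: yellow ticket pad, 131 x 69 x 12 mm, loose; leave it. Origin: centre of its underside.

How it is judged:
By the outcome, as a careful person would: the job done as asked, in the order asked, and still so for the second after the job is handed in, with the robot touching nothing.
It also fails if it takes over 70 s, if anything falls off the work surface, if the arm or the gripper's body presses on something with over 40 N, if the wrist force passes 120 N, or if a joint passes its speed limit or range.

### The arm

A 6-joint arm with a two-finger parallel gripper is mounted at the origin on a cart in front of the work surface, level with it; the furniture and walls round the work are solid. World frame = base frame: x ahead of the robot, y to its left, z up, the work surface at z = 0. Lengths are in m, angles in rad, forces in N, time in s.
With the tool pointing down it reaches from about 0.25 to 0.725 m from the base axis. Payload 4 kg.
Tool frame: the origin (TCP) lies midway between the tips of the shut fingers; the grasp point (between the pads) lies 19 mm behind it; z points along the fingers, y is the direction in which the jaws open and shut (so a half turn about z gives the same grasp; the last joint's range is limited). The gripper opens to 85 mm and grips with 20 to 120 N. Pads are 22 mm wide; open, the fingers measure 114 mm over their backs; the gripper's body (76 mm by 85 mm) begins 54 mm behind the grasp point. The pads swing forward as they close: fully open they stand 13 mm farther back than shut.
Start: joints at [1.278, 0.241, 0.005, 1.335, 0, 1.571], TCP at [0.144, 0.479, 0.231] pointing down, gripper open.
Joint ranges: [-2.72, 2.72], [-1.05, 1.87], [-1.09, 1.28], [-1.99, 2.15], [-1.42, 1.44], [-3.14, 3.14]. Speed limits (rad/s): [2.79, 2.79, 3.14, 3.14, 3.14, 3.14].

### API

Orientations are given as a unit quaternion [x, y, z, w].
In Python, from workcell import get_obs, camera, camera_model, job_done, masks_of gives the robot as it stands.
- The arm moves only by the tool jog_arm, never from a script. Its argument "deltas" is a list that holds one entry, the list of rows, each a list of 7 numbers: the shift along the tool's x, y, z in mm, then the turn, a rotation vector about the tool's x, y, z in degrees, then the finger opening in mm, from 0 to 85.4. A call has 1 to 5 rows; each row shifts and turns the pose as measured when the row begins, along the tool's axes as they then stand; what a row does not reach is not made up. A row lasts 1/10 s, in which the tool goes at most 50 mm and 8.59 degrees, less where a joint would pass 70% of its speed; a pose out of reach is approached as far as the arm can. A call with a gripper value outside its range is refused whole. The fingers move at their own pace and stop on an object; the grip force is fixed at half the most. Time passes only in rows, so rows that do not move let the fingers close. It gives the time, the measured TCP pose, the force and the opening at its end, in the units of the state.
- get_obs(): the state, without advancing time (a new reading comes with each control period).
- camera(name): name is "scene" or "top"; returns the picture (384x512x3 uint8, red, green, blue); there is no depth.
- camera_model(name): a dict with "fovy" (degrees; the focal length in pixels is half the picture's height over the tangent of half this angle, whatever the lens; pixels are square), "cx", "cy" (the principal point, pixels), "k1" (the pictures are not rectified: a ray, as slopes to the right and down, at radius r is drawn at 1 + k1 r^2 times it, then the intrinsics apply), "pose" (4x4, takes a point from camera to world coordinates). Camera axes: x right, y down, z forward; pixel columns grow to the right and rows downward; lengths in m; the calibration is good to about 2 mm. A picture is of the moment at which its call begins. camera_model takes no time and is no camera call.
- job_done(): hands the job in, once; it reports no verdict.
Trained networks look in the newest picture that a camera, given by its name, has taken for a name from the list of things; names that differ only in an ending like _2 or _b are one class to them, and where a whole thing is asked for, a point or a joint stands for the part that bears it (a point fixed in the world has none). Each returns a list of dicts, best first, with "conf" (0 to 1); they miss things now and then, are a little off and sometimes report something else, mostly with a low value. They report only what shows in the picture. A call takes as long as a camera call.
- masks_of(target, camera): "pixels" (384x512 bool, what is visible of it) and "at" ([column, row] in pixels, amid what is visible of it).
The state is a dict: "clock": time; "joint_pos": joint angles; "joint_vel": joint speeds; "tau": joint torques, N m; "eef_pos": TCP position; "tool_rot": TCP orientation; "ft_force": force on the tool from outside, world axes, zero at the start; "ft_torque": the same for the moment, N m; "grip_width": finger opening in m.
Only numpy, scipy, OpenCV 4.12 (cv2) and the standard library are available. Lean on these libraries where they do the work, as an engineer would, in place of code of your own. Each camera call takes 0.05 s, during which the arm holds its last target. There are 200 camera calls.

## Working session

There is one attempt and no reset: what is moved stays moved. The work goes in short steps, Python scripts to look and compute and a tool call to move; the robot and the scene stay as the last step left them, time stands still between calls to the robot, and variables do not carry over. Pictures are saved under pics/ and viewed, about 8 in all and at most 12, crops included, and the job is handed in when it is done.

Besides the shell and the picture viewer there is one more tool, called after "Request:" as name(argument=value, ...), one argument or row to a line, values as JSON. jog_arm: Moves the arm, as the interface text tells. Its arguments: {"type":"object","properties":{"deltas":{"type":"array"}},"required":["deltas"]}

```bash
mkdir -p pics
cat > h.py <<'E'
import numpy as np, cv2
from workcell import *
from scipy.spatial.transform import Rotation as R
def cm(n):
    m=camera_model(n); f=192/np.tan(np.radians(m['fovy'])/2); return m,f,np.array(m['pose'])
def unproj(n,px,z):
    m,f,P=cm(n); d=np.array([(px[0]-m['cx'])/f,(px[1]-m['cy'])/f]); u=d.copy()
    for _ in range(20): u=d/(1+m['k1']*(u@u))
    r=P[:3,:3]@np.array([u[0],u[1],1]); o=P[:3,3]; return o+r*(z-o[2])/r[2]
def proj(n,p):
    m,f,P=cm(n); c=P[:3,:3].T@(np.array(p)-P[:3,3]); u=c[:2]/c[2]; u=u*(1+m['k1']*(u@u)); return u*f+[m['cx'],m['cy']]
def save(n,f): cv2.imwrite(f,camera(n)[:,:,::-1])
E
python3 - <<'E'
from h import *
a=camera('scene');b=camera('top')
cv2.imwrite('pics/1.png',a[:,:,::-1]);cv2.imwrite('pics/2.png',b[:,:,::-1])
for n in('scene','top'):
    m=camera_model(n);print(n,np.round(np.array(m['pose']),3).tolist(),m['fovy'],m['k1'])
print(get_obs())
for t,z in(('tin_a_mid',.05),('tray',.004),('cash_box',.058),('cash_box_lid',.1),('rubber_stamp',.067),('ink_pad',.018),('thread_spool_0',.047),('ticket_pad',.012)):
  for n in('top','scene'):
    for d in masks_of(t,n):
        ys,xs=np.nonzero(d['pixels'])
        print(t,n,round(d['conf'],2),np.round(d['at']),[xs.min(),xs.max(),ys.min(),ys.max()],len(xs),np.round(unproj(n,d['at'],z),3))
E
```

```text
scene [[0.948, 0.268, -0.173, 0.754], [0.318, -0.777, 0.543, -0.364], [0.011, -0.569, -0.822, 1.066], [0.0, 0.0, 0.0, 1.0]] 42.83528216562616 -0.044185180912974714
top [[-0.01, -0.981, 0.193, 0.349], [-1.0, 0.006, -0.023, 0.301], [0.021, -0.193, -0.981, 1.093], [0.0, 0.0, 0.0, 1.0]] 52.494518648619675 -0.02583384419240099
{'clock': 0.1, 'joint_pos': array([ 1.27801583e+00,  2.41355996e-01,  3.86628174e-03,  1.33518976e+00,
       -3.51240217e-05,  1.57081747e+00]), 'joint_vel': array([ 0.00053702, -0.00082093,  0.00268068, -0.00043663, -0.00029615,
        0.00242501]), 'tau': array([ 3.20458412e-04, -3.73137653e+01,  2.53010452e+01,  1.08336448e-02,
        5.63916512e-05,  8.76373321e-06]), 'eef_pos': array([0.14415686, 0.47818502, 0.2304956 ]), 'tool_rot': array([ 1.45878326e-01,  9.89302091e-01, -9.34066663e-04, -1.19961534e-04]), 'ft_force': array([-0.93894441,  0.12067678, -0.49604378]), 'ft_torque': array([ 0.04537446, -0.02876556, -0.04797057]), 'grip_width': 0.08565794553520081}
tin_a_mid top 0.66 [274. 216.] [np.int64(266), np.int64(285), np.int64(206), np.int64(226)] 334 [
[... 1555 characters left out ...]
79 [160. 318.] [np.int64(138), np.int64(183), np.int64(295), np.int64(338)] 1063 [ 0.423 -0.057  0.018]
thread_spool_0 top 0.41 [276. 139.] [np.int64(271), np.int64(281), np.int64(132), np.int64(145)] 114 [0.693 0.211 0.047]
thread_spool_0 scene 0.69 [314. 256.] [np.int64(307), np.int64(319), np.int64(245), np.int64(262)] 189 [0.709 0.191 0.047]
ticket_pad top 0.8 [124. 215.] [np.int64(109), np.int64(142), np.int64(189), np.int64(240)] 1201 [0.486 0.635 0.012]
ticket_pad top 0.35 [285. 168.] [np.int64(274), np.int64(294), np.int64(160), np.int64(181)] 373 [0.618 0.185 0.012]
ticket_pad scene 0.56 [279. 116.] [np.int64(259), np.int64(302), np.int64(107), np.int64(126)] 806 [0.486 0.627 0.012]
```

Run:
```python
import cv2
a=cv2.imread('pics/2.png')[110:270,100:300];b=cv2.imread('pics/1.png')[90:290,190:340]
a=cv2.resize(a,None,fx=4,fy=3.75,interpolation=2)
a=cv2.resize(cv2.imread('pics/2.png')[120:270,100:300],None,fx=4,fy=4,interpolation=2);cv2.imwrite('pics/3.png',a)
cv2.imwrite('pics/4.png',cv2.resize(b,None,fx=3,fy=3,interpolation=2))
```

```text
(no output)
```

View pics/3.png

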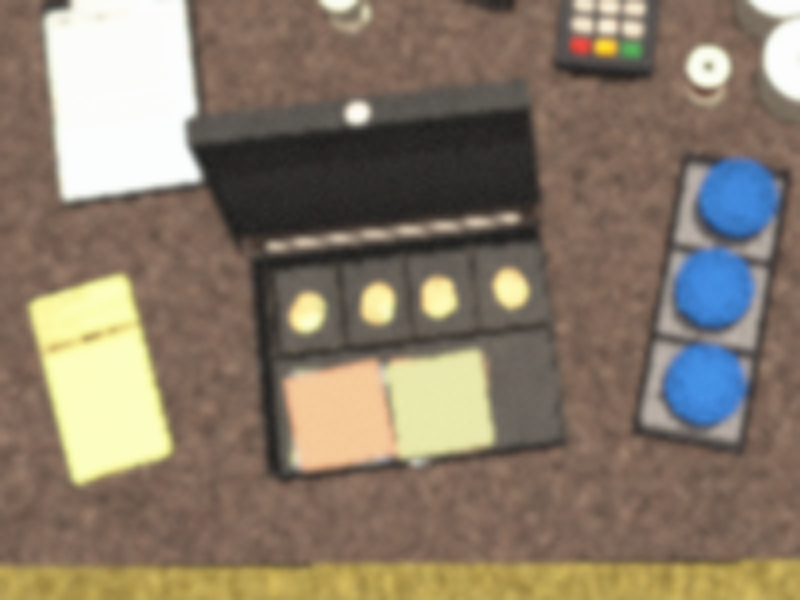

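View pics/4.png

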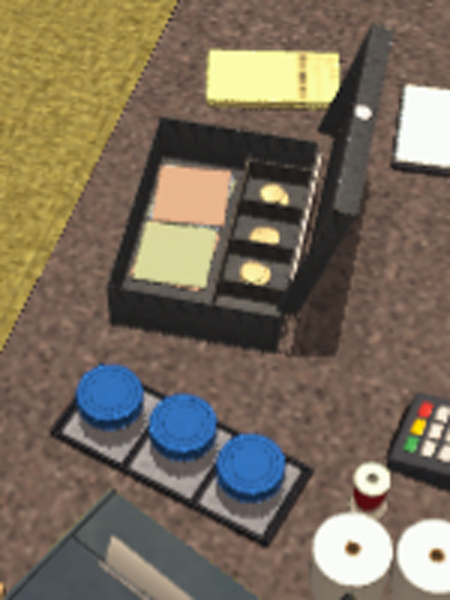

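Top crop: three blue tin lids at (738,198), (714,288), (705,385); box open with its lid leaning back; compartment free at right (banknote-free strip near 525,385). Scene crop agrees; a teal object stands at the bottom. I need the full top view.

View pics/2.png

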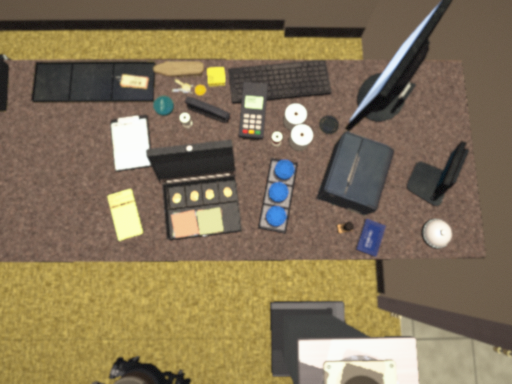

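Run:
```python
from h import *
im={'top':cv2.imread('pics/2.png'),'scene':cv2.imread('pics/1.png')}
for n,box in(('top',(255,300,150,240)),('scene',(210,295,205,260))):
    h=cv2.cvtColor(im[n],cv2.COLOR_BGR2HSV); m=cv2.inRange(h,(100,130,60),(125,255,255))
    x0,x1,y0,y1=box; mm=np.zeros_like(m); mm[y0:y1,x0:x1]=m[y0:y1,x0:x1]
    k,l,s,c=cv2.connectedComponentsWithStats(mm)
    for i in range(1,k):
        if s[i,4]>30: print(n,s[i],np.round(c[i],1),np.round(unproj(n,c[i],.048),4))
T=lambda x,y:(100+x/4,120+y/4)
for nm,p,z in[('tray fl',(640,432),.009),('tray fr',(742,448),.009),('tray bl',(687,158),.009),('tray br',(788,175),.009),
 ('box FL',(275,474),.058),('box FR',(563,440),.058),('hingeL',(262,248),.06),('hingeR',(540,226),.06),('lidL',(188,122),.205),('lidR',(527,90),.205),('lidFL',(195,145),.21),('lock',(418,460),.05),('wallL',(280,355),.03),('wallR',(553,325),.03),('greenBR',(493,443),.008),('greenTR',(484,350),.008)]:
    print(nm,np.round(unproj('top',T(*p),z),3))
```

```text
top [275 160  19  19 291] [284. 169.] [0.6068 0.191  0.048 ]
top [269 182  19  20 288] [277.9 191.7] [0.5431 0.2092 0.048 ]
top [266 206  21  20 304] [275.6 215.6] [0.4773 0.2169 0.048 ]
scene [215 211  23  22 377] [226.  221.8] [0.4795 0.2106 0.048 ]
scene [239 222  23  22 390] [250.3 231.9] [0.5452 0.2029 0.048 ]
scene [262 235  23  22 406] [273.  245.3] [0.6083 0.1854 0.048 ]
tray fl [0.448 0.258 0.009]
tray fr [0.436 0.187 0.009]
tray bl [0.645 0.222 0.009]
tray br [0.632 0.149 0.009]
box FL [0.418 0.501 0.058]
box FR [0.439 0.311 0.058]
hingeL [0.569 0.514 0.06 ]
hingeR [0.584 0.326 0.06 ]
lidL [0.615 0.53  0.205]
lidR [0.634 0.33  0.205]
lidFL [0.599 0.524 0.21 ]
lock [0.427 0.408 0.05 ]
wallL [0.501 0.505 0.03 ]
wallR [0.52  0.318 0.03 ]
greenBR [0.441 0.36  0.008]
greenTR [0.506 0.367 0.008]
```

The full top view shows the tray at around (278,195), the box at around (200,190), and the robot at the bottom. The stamp and ink pad are at (345,228) and (370,238), clear of the path. Now moving above the near tin.

```bash
cat > go.py <<'E'
import sys
from h import *
# go.py x y z(TCP, m) heading(deg of tool y from world x)
x,y,z,hd=map(float,sys.argv[1:5]); o=get_obs(); r=R.from_quat(o['tool_rot'])
a=np.radians(hd); ty=np.array([np.cos(a),np.sin(a),0]); tz=np.array([0,0,-1.]); T=R.from_matrix(np.c_[np.cross(ty,tz),ty,tz])
print('shift mm',np.round(r.inv().apply(np.array([x,y,z])-o['eef_pos'])*1e3,1),'turn deg',np.round((r.inv()*T).as_rotvec(degrees=True),1))
print('t',o['clock'],'pos',np.round(o['eef_pos'],4),'F',np.round(o['ft_force'],2),'w',round(o['grip_width'],4))
E
python3 go.py .478 .214 .13 79.6
```

```text
shift mm [-395.9 -157.1  101.3] turn deg [ 0.   0.  -6.4]
t 0.9 pos [0.1443 0.4787 0.2313] F [-0.62 -1.32 -0.42] w 0.0853
```

Request:
jog_arm(
  deltas=[
    [[-40, -16, 8, 0, 0, 0, 85], [-40, -16, 8, 0, 0, 0, 85], [-40, -16, 8, 0, 0, 0, 85], [-40, -16, 8, 0, 0, 0, 85], [-40, -16, 8, 0, 0, 0, 85]],
  ],
)

```text
clock: 1.4
eef_pos: [0.3152, 0.3467, 0.1912]
tool_rot: [0.139, 0.99, 0.003, 0.001]
ft_force: [0.8, 0.8, 0.1]
grip_width: 0.0853
```

Request:
jog_arm(
  deltas=[
    [[-40, -16, 8, 0, 0, 0, 85], [-40, -16, 8, 0, 0, 0, 85], [-40, -16, 8, 0, 0, 0, 85], [-40, -16, 8, 0, 0, 0, 85], [0, 0, 0, 0, 0, -6.4, 85]],
  ],
)

```text
clock: 1.9
eef_pos: [0.46, 0.233, 0.1572]
tool_rot: [0.085, 0.996, 0.004, 0.002]
ft_force: [-1.0, 0.6, 0.8]
grip_width: 0.0851
```

```bash
python3 go.py .478 .214 .09 79.6; python3 -c "
from h import *
save('scene','pics/5.png'); a=cv2.imread('pics/5.png')[130:300,170:340]; cv2.imwrite('pics/5c.png',cv2.resize(a,None,fx=3.5,fy=3.5,interpolation=2))"
```

```text
shift mm [-20.7 -16.2  67.2] turn deg [0.5 0.2 0.6]
t 1.9 pos [0.46   0.233  0.1572] F [-0.99  0.58  0.77] w 0.0851
```

Request:
jog_arm(
  deltas=[
    [[-20.7, -16.2, 30, 0.5, 0.2, 0.6, 85], [0, 0, 0, 0, 0, 0, 85]],
  ],
)

```text
clock: 2.15
eef_pos: [0.4775, 0.2148, 0.1273]
tool_rot: [0.089, 0.996, 0.0, -0.0]
ft_force: [-0.9, 0.6, -0.5]
grip_width: 0.085
```

```bash
cat > weigh.py <<'E'
from h import *
F=[];t=[]
for i in range(10):
    camera('top'); o=get_obs(); F.append(o['ft_force']); t.append(o['tau'][1:4])
F=np.array(F); print('F',F.mean(0).round(2),'sd',F.std(0).round(2),'tau',np.mean(t,0).round(3),np.std(t,0).round(3),'w',o['grip_width'],'pos',o['eef_pos'].round(4))
E
python3 weigh.py; python3 go.py .478 .214 .014 79.6
```

```text
F [0.09 0.19 0.22] sd [0.59 0.6  0.56] tau [-40.03   23.118  -0.067] [0.649 0.464 0.021] w 0.08486371702536774 pos [0.4786 0.2177 0.1315]
shift mm [  0.6  -4.5 117.5] turn deg [0.4 0.3 0.4]
t 2.65 pos [0.4786 0.2177 0.1315] F [1.08 0.73 1.11] w 0.0849
```

View pics/5c.png

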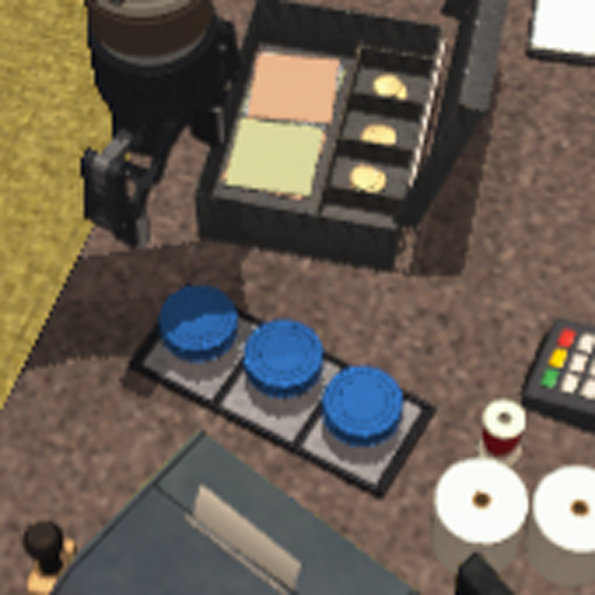

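The crop shows the gripper coming in over the counter, all three tins in their bays, and the register well to the right. Descending onto the near tin.

Request:
jog_arm(
  deltas=[
    [[0.6, -4.5, 40, 0.4, 0.3, 0.4, 85], [0, 0, 40, 0, 0, 0, 85], [0, 0, 20, 0, 0, 0, 85], [0, 0, 0, 0, 0, 0, 85]],
  ],
)

```text
clock: 3.05
eef_pos: [0.4801, 0.2157, 0.032]
tool_rot: [0.09, 0.996, 0.002, 0.004]
ft_force: [-1.1, -0.6, -1.1]
grip_width: 0.0849
```

```bash
python3 go.py .478 .214 .014 79.6; python3 -c "
from h import *
save('scene','pics/6.png'); a=cv2.imread('pics/6.png')[170:290,170:310]; cv2.imwrite('pics/6c.png',cv2.resize(a,None,fx=5,fy=5,interpolation=2))
save('top','pics/7.png'); a=cv2.imread('pics/7.png')[140:260,220:320]; cv2.imwrite('pics/7c.png',cv2.resize(a,None,fx=5,fy=5,interpolation=2))
print(get_obs()['eef_pos'])"
```

```text
shift mm [ 1.9 -2.1 17.9] turn deg [0.2 0.4 0.1]
t 3.05 pos [0.4801 0.2157 0.032 ] F [-1.14 -0.55 -1.07] w 0.0849
[0.482083   0.21658284 0.03460634]
```

View pics/6c.png

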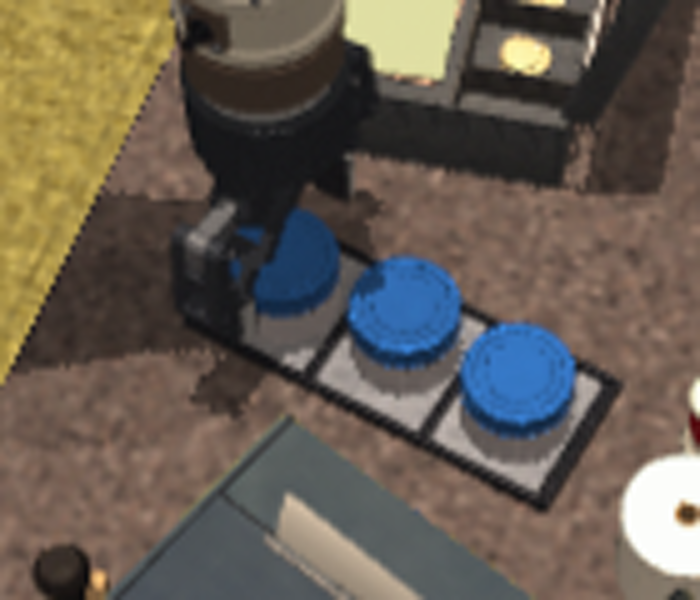

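The crop shows the fingers straddling the near tin without touching it. Going down and closing.

Request:
jog_arm(
  deltas=[
    [[3.5, -2, 19, 0.2, 0.4, 0, 85], [0, 0, 1, 0, 0, 0, 85], [0, 0, 0, 0, 0, 0, 50], [0, 0, 0, 0, 0, 0, 40], [0, 0, 0, 0, 0, 0, 40]],
  ],
)

```text
clock: 3.65
eef_pos: [0.4847, 0.218, 0.0228]
tool_rot: [0.09, 0.996, 0.005, 0.009]
ft_force: [0.1, -0.1, -2.1]
grip_width: 0.0546
```

Request:
jog_arm(
  deltas=[
    [[0, 0, 0, 0, 0, 0, 40], [0, 0, 0, 0, 0, 0, 40]],
  ],
)

```text
clock: 3.85
eef_pos: [0.4853, 0.2184, 0.0239]
tool_rot: [0.09, 0.996, 0.005, 0.009]
ft_force: [0.5, -0.2, -2.1]
grip_width: 0.0547
```

```bash
python3 go.py .478 .214 .12 79.6
```

```text
shift mm [  4.7  -4.5 -96.3] turn deg [0.7 1.  0.1]
t 3.85 pos [0.4853 0.2184 0.0239] F [ 0.5  -0.15 -2.05] w 0.0547
```

Request:
jog_arm(
  deltas=[
    [[0, 0, -15, 0, 0, 0, 40], [4, -4, -40, 0.7, 1, 0, 40], [0, 0, -40, 0, 0, 0, 40], [0, 0, 0, 0, 0, 0, 40]],
  ],
)

```text
clock: 4.25
eef_pos: [0.4772, 0.2138, 0.1194]
tool_rot: [0.09, 0.996, -0.002, -0.003]
ft_force: [2.0, 1.3, -2.3]
grip_width: 0.0547
```

```bash
python3 weigh.py;  python3 go.py .478 .214 .12 79.6
```

```text
F [-0.09 -0.39 -2.45] sd [0.53 0.33 0.44] tau [-42.824  23.972   0.181] [0.567 0.515 0.067] w 0.054743597066276156 pos [0.4732 0.2119 0.1132]
shift mm [-4.3  2.8 -6.9] turn deg [-0.6 -0.9  0.1]
t 4.75 pos [0.4732 0.2119 0.1132] F [ 0.19 -0.01 -2.86] w 0.0547
```

Heavy: about 2.6 N, against 1.1 N at most for an empty tin. Shaking it for the rattle.

Request:
jog_arm(
  deltas=[
    [[-4, 3, -20, -0.6, -0.9, 0, 40], [0, 0, -20, 0, 0, 0, 40], [40, 0, 0, 0, 0, 0, 40], [-40, 0, 0, 0, 0, 0, 40], [40, 0, 0, 0, 0, 0, 40]],
  ],
)

```text
clock: 5.25
eef_pos: [0.44, 0.2177, 0.1501]
tool_rot: [0.09, 0.996, -0.005, -0.009]
ft_force: [-0.2, 2.8, -0.2]
grip_width: 0.0546
```

Request:
jog_arm(
  deltas=[
    [[-40, 0, 0, 0, 0, 0, 40], [40, 0, 0, 0, 0, 0, 40], [-40, 0, 0, 0, 0, 0, 40], [40, 0, 0, 0, 0, 0, 40], [-40, 0, 0, 0, 0, 0, 40]],
  ],
)

```text
clock: 5.75
eef_pos: [0.4501, 0.1928, 0.1178]
tool_rot: [0.086, 0.994, -0.031, -0.06]
ft_force: [-2.1, -1.0, -3.1]
grip_width: 0.0541
```

```bash
cat > ring.py <<'E'
from h import *
for i in range(4):
    o=get_obs(); print(o['clock'],o['ft_force'].round(2),o['ft_torque'].round(3)); camera('top')
E
python3 ring.py;  python3 go.py .478 .214 .12 79.6
```

```text
5.75 [-2.07 -1.02 -3.09] [-0.045 -0.058  0.012]
5.8 [12.52  1.5  -3.  ] [ 0.207 -1.207  0.035]
5.85 [-0.09  0.93 -0.34] [ 0.115 -0.193  0.006]
5.9 [ 0.21  0.65 -1.16] [ 0.034 -0.176  0.025]
shift mm [-3.7 17.   4.3] turn deg [-3.1 -4.7  0.1]
t 5.95 pos [0.4717 0.1981 0.1255] F [ 0.49 -0.4  -1.99] w 0.0546
```

Request:
jog_arm(
  deltas=[
    [[40, 0, 0, 0, 0, 0, 40], [-40, 0, 0, 0, 0, 0, 40], [40, 0, 0, 0, 0, 0, 40], [-40, 0, 0, 0, 0, 0, 40]],
  ],
)

```text
clock: 6.35
eef_pos: [0.4505, 0.1903, 0.114]
tool_rot: [0.087, 0.993, -0.034, -0.067]
ft_force: [-2.2, -0.9, -4.0]
grip_width: 0.0546
```

```bash
python3 ring.py; python3 weigh.py;  python3 go.py .478 .214 .12 79.6
```

```text
6.35 [-2.22 -0.87 -4.  ] [-0.126  0.047  0.052]
6.4 [12.08  1.4  -2.58] [ 0.189 -1.245  0.049]
6.45 [ 1.    0.78 -1.1 ] [ 0.067 -0.23   0.045]
6.5 [ 0.67 -0.44 -1.58] [ 0.08  -0.147  0.006]
F [ 0.08  0.03 -1.81] sd [0.56 0.42 0.67] tau [-44.138  23.2     0.926] [0.358 0.14  0.023] w 0.0546687715700015 pos [0.4727 0.1955 0.1205]
shift mm [-1.8 19.1 -0.8] turn deg [-3.5 -5.4  0.1]
t 7.05 pos [0.4727 0.1955 0.1205] F [-0.16  0.26 -1.89] w 0.0547
```

Still heavy (about 2 N), with a knock of about 12 N when it stops, but I want a reference to compare against. Putting it back, then testing the next tin the same way.

```bash
python3 go.py .4845 .218 .06 79.6
```

```text
shift mm [-13.2  27.9  57.9] turn deg [-3.5 -5.4  0.1]
t 7.05 pos [0.4727 0.1955 0.1205] F [-0.16  0.26 -1.89] w 0.0547
```

Request:
jog_arm(
  deltas=[
    [[-13, 22, -2, -3.5, -5.4, 0, 40], [0, 0, 20, 0, 0, 0, 40]],
  ],
)

```text
clock: 7.25
eef_pos: [0.4926, 0.2164, 0.1021]
tool_rot: [0.09, 0.996, 0.002, 0.004]
ft_force: [1.1, 0.7, -1.8]
grip_width: 0.0547
```

```bash
python3 go.py .4845 .218 .0235 79.6
```

```text
shift mm [ 8.9 -0.2 78.6] turn deg [0.3 0.4 0. ]
t 7.25 pos [0.4926 0.2164 0.1021] F [ 1.13  0.74 -1.79] w 0.0547
```

Request:
jog_arm(
  deltas=[
    [[8.5, 0, 30, 0.3, 0.4, 0, 40], [0, 0, 25, 0, 0, 0, 40], [0, 0, 5, 0, 0, 0, 40]],
  ],
)

```text
clock: 7.55
eef_pos: [0.4833, 0.218, 0.0402]
tool_rot: [0.09, 0.996, -0.0, 0.0]
ft_force: [-0.3, -0.7, -2.9]
grip_width: 0.0551
```

```bash
python3 go.py .4845 .218 .0235 79.6
```

```text
shift mm [-1.1  0.2 16.7] turn deg [-0.   0.   0.1]
t 7.55 pos [0.4833 0.218  0.0402] F [-0.34 -0.74 -2.94] w 0.0551
```

Request:
jog_arm(
  deltas=[
    [[-1, 0, 10, 0, 0, 0, 40], [0, 0, 4, 0, 0, 0, 40], [0, 0, 2, 0, 0, 0, 40]],
  ],
)

```text
clock: 7.85
eef_pos: [0.4853, 0.218, 0.0243]
tool_rot: [0.09, 0.996, -0.0, 0.0]
ft_force: [0.2, -0.0, -2.1]
grip_width: 0.0544
```

```bash
python3 go.py .4845 .218 .0235 79.6
```

```text
shift mm [ 0.7 -0.2  0.8] turn deg [-0.   0.   0.1]
t 7.85 pos [0.4853 0.218  0.0243] F [ 0.2  -0.05 -2.08] w 0.0544
```

Request:
jog_arm(
  deltas=[
    [[0, 0, 2, 0, 0, 0, 40], [0, 0, 2, 0, 0, 0, 40]],
  ],
)

```text
clock: 8.05
eef_pos: [0.4865, 0.2184, 0.0217]
tool_rot: [0.09, 0.996, 0.0, 0.001]
ft_force: [-5.0, -2.6, 13.6]
grip_width: 0.0546
```

Request:
jog_arm(
  deltas=[
    [[0, 0, 0, 0, 0, 0, 85], [0, 0, 0, 0, 0, 0, 85], [0, 0, -10, 0, 0, 0, 85], [0, 0, -35, 0, 0, 0, 85], [-10, 0, -40, 0, 0, 0, 85]],
  ],
)

```text
clock: 8.55
eef_pos: [0.4927, 0.2155, 0.1067]
tool_rot: [0.09, 0.996, -0.001, -0.002]
ft_force: [0.9, 1.5, -0.3]
grip_width: 0.0853
```

```bash
python3 go.py .545 .208 .12 79.6
```

```text
shift mm [-52.7   2.  -13.6] turn deg [-0.2 -0.2  0.1]
t 8.55 pos [0.4927 0.2155 0.1067] F [ 0.91  1.47 -0.26] w 0.0853
```

Request:
jog_arm(
  deltas=[
    [[-40, 1, -5, 0, 0, 0, 85], [-12, 1, -5, 0, 0, 0, 85]],
  ],
)

```text
clock: 8.75
eef_pos: [0.5486, 0.2099, 0.1257]
tool_rot: [0.089, 0.996, 0.001, 0.004]
ft_force: [-1.2, 0.1, -1.3]
grip_width: 0.085
```

```bash
python3 weigh.py
python3 - <<'E'
from h import *
d=camera('top')
h=cv2.cvtColor(cv2.imread('pics/1.png'),cv2.COLOR_BGR2HSV)
s=camera('scene')[:,:,::-1].copy(); cv2.imwrite('pics/8.png',s)
m=cv2.inRange(cv2.cvtColor(s,cv2.COLOR_BGR2HSV),(100,130,50),(125,255,255)); mm=np.zeros_like(m); mm[205:260,210:295]=m[205:260,210:295]
k,l,st,c=cv2.connectedComponentsWithStats(mm)
for i in range(1,k):
    if st[i,4]>30: print(st[i],np.round(unproj('scene',c[i],.048),4))
E
python3 go.py .546 .208 .0145 79.6
```

```text
F [ 0.12 -0.1  -0.16] sd [0.83 0.42 0.99] tau [-46.209  23.743   0.064] [1.335 1.71  0.328] w 0.08529280701559958 pos [0.544  0.2099 0.1225]
[218 212  21  20 255] [0.4812 0.2079 0.048 ]
[240 222  22  21 370] [0.5464 0.2025 0.048 ]
[262 235  23  22 406] [0.6083 0.1853 0.048 ]
shift mm [ -1.8  -1.8 108.2] turn deg [0.  0.  0.3]
t 9.35 pos [0.5445 0.21   0.1227] F [ 0.39 -0.51  0.22] w 0.085
```

Request:
jog_arm(
  deltas=[
    [[-1.5, -2, 45, 0, 0, 0, 85], [0, 0, 40, 0, 0, 0, 85], [0, 0, 15, 0, 0, 0, 85], [0, 0, 5, 0, 0, 0, 85]],
  ],
)

```text
clock: 9.75
eef_pos: [0.5482, 0.2093, 0.0173]
tool_rot: [0.088, 0.996, 0.002, 0.004]
ft_force: [0.0, -0.0, 0.5]
grip_width: 0.0848
```

```bash
python3 go.py .546 .208 .0165 79.6
```

```text
shift mm [ 1.9 -1.7  0.8] turn deg [0.3 0.4 0.3]
t 9.75 pos [0.5482 0.2093 0.0173] F [ 0.03 -0.02  0.54] w 0.0848
```

Down at the second tin. Close, lift, and shake the same way.

Request:
jog_arm(
  deltas=[
    [[2, -1.5, 2, 0.3, 0.4, 0, 85], [0, 0, 0, 0, 0, 0, 50], [0, 0, 0, 0, 0, 0, 40], [0, 0, 0, 0, 0, 0, 40], [0, 0, 0, 0, 0, 0, 40]],
  ],
)

```text
clock: 10.25
eef_pos: [0.5477, 0.209, 0.0182]
tool_rot: [0.088, 0.996, 0.0, 0.002]
ft_force: [0.3, 0.1, -1.8]
grip_width: 0.055
```

Request:
jog_arm(
  deltas=[
    [[0, 0, -15, 0, 0, 0, 40], [0, 0, -40, 0, 0, 0, 40], [0, 0, -40, 0, 0, 0, 40], [0, 0, 0, 0, 0, 0, 40]],
  ],
)

```text
clock: 10.65
eef_pos: [0.5468, 0.2087, 0.1163]
tool_rot: [0.088, 0.996, 0.0, 0.001]
ft_force: [1.8, 0.2, 0.4]
grip_width: 0.0549
```

```bash
python3 weigh.py;  python3 go.py .546 .208 .16 79.6
```

```text
F [ 0.19 -0.28 -1.02] sd [0.44 0.52 0.51] tau [-47.997  24.23    0.093] [0.532 0.465 0.066] w 0.05526659749123474 pos [0.5423 0.207  0.1088]
shift mm [ -2.9   1.3 -51.2] turn deg [-0.4 -0.5  0.3]
t 11.15 pos [0.5423 0.207  0.1088] F [ 0.66 -0.61 -0.91] w 0.0553
```

Request:
jog_arm(
  deltas=[
    [[0, 0, -20, 0, 0, 0, 40], [0, 0, -20, 0, 0, 0, 40], [40, 0, 0, 0, 0, 0, 40], [-40, 0, 0, 0, 0, 0, 40], [40, 0, 0, 0, 0, 0, 40]],
  ],
)

```text
clock: 11.65
eef_pos: [0.5011, 0.2076, 0.136]
tool_rot: [0.088, 0.996, -0.012, -0.024]
ft_force: [-0.5, 1.2, 0.5]
grip_width: 0.0554
```

Request:
jog_arm(
  deltas=[
    [[-40, 0, 0, 0, 0, 0, 40], [40, 0, 0, 0, 0, 0, 40], [-40, 0, 0, 0, 0, 0, 40], [40, 0, 0, 0, 0, 0, 40], [-40, 0, 0, 0, 0, 0, 40]],
  ],
)

```text
clock: 12.15
eef_pos: [0.5056, 0.1817, 0.0863]
tool_rot: [0.085, 0.991, -0.042, -0.091]
ft_force: [-1.4, -0.1, -0.4]
grip_width: 0.0552
```

```bash
python3 ring.py; python3 weigh.py;  python3 go.py .546 .208 .06 79.6
```

```text
12.15 [-1.37 -0.11 -0.43] [ 0.043 -0.105 -0.042]
12.2 [10.06  0.93 -6.01] [ 0.127 -0.96   0.047]
12.25 [ 1.16 -0.63  0.14] [ 0.016 -0.209  0.019]
12.3 [0.3  0.08 0.74] [ 0.119 -0.143  0.01 ]
F [ 0.09 -0.08 -0.75] sd [0.49 0.59 0.51] tau [-49.295  22.518   1.201] [0.694 0.32  0.007] w 0.05529513492789086 pos [0.5286 0.1869 0.097 ]
shift mm [-18.1  26.6  32.9] turn deg [-4.5 -7.6  0.4]
t 12.85 pos [0.5286 0.1869 0.097 ] F [ 0.57  0.3  -1.35] w 0.0553
```

Tin B weighs about 0.9 N, so it is empty; A at 2 to 2.5 N is the full one. Returning B to its bay.

Request:
jog_arm(
  deltas=[
    [[-9, 11, -15, -4.5, -7.2, 0, 40], [0, 10, 0, 0, 0, 0, 40]],
  ],
)

```text
clock: 13.05
eef_pos: [0.5402, 0.2052, 0.1047]
tool_rot: [0.088, 0.996, -0.002, -0.007]
ft_force: [-0.7, 0.1, -1.0]
grip_width: 0.0553
```

```bash
python3 go.py .5477 .209 .0185 79.9
```

```text
shift mm [-7.9  5.4 86.1] turn deg [-0.2 -0.8 -0. ]
t 13.05 pos [0.5402 0.2052 0.1047] F [-0.72  0.13 -1.  ] w 0.0553
```

Request:
jog_arm(
  deltas=[
    [[-8, 4, 30, -0.2, -0.8, 0, 40], [0, 0, 25, 0, 0, 0, 40], [0, 0, 10, 0, 0, 0, 40], [0, 0, 1, 0, 0, 0, 40]],
  ],
)

```text
clock: 13.45
eef_pos: [0.5506, 0.2114, 0.04]
tool_rot: [0.087, 0.996, -0.0, -0.0]
ft_force: [-1.2, 0.8, -1.0]
grip_width: 0.0552
```

```bash
python3 go.py .5477 .209 .0185 79.9
```

```text
shift mm [ 2.5 -2.8 21.5] turn deg [-0.  -0.   0.1]
t 13.45 pos [0.5506 0.2114 0.04  ] F [-1.16  0.8  -1.02] w 0.0552
```

Request:
jog_arm(
  deltas=[
    [[2.5, -2.5, 12, 0, 0, 0, 40], [0, 0, 6, 0, 0, 0, 40], [0, 0, 2, 0, 0, 0, 40]],
  ],
)

```text
clock: 13.75
eef_pos: [0.5496, 0.2102, 0.0205]
tool_rot: [0.087, 0.996, 0.0, 0.001]
ft_force: [0.3, 0.7, -0.5]
grip_width: 0.0554
```

```bash
python3 go.py .5477 .209 .0185 79.9
```

```text
shift mm [ 1.6 -1.5  2. ] turn deg [0.  0.1 0.1]
t 13.75 pos [0.5496 0.2102 0.0205] F [ 0.26  0.7  -0.49] w 0.0554
```

Request:
jog_arm(
  deltas=[
    [[1, 0, 2, 0, 0, 0, 40], [0, 0, 1, 0, 0, 0, 40]],
  ],
)

```text
clock: 13.95
eef_pos: [0.5489, 0.2104, 0.0178]
tool_rot: [0.087, 0.996, 0.0, 0.001]
ft_force: [-0.5, -0.5, -0.6]
grip_width: 0.055
```

Request:
jog_arm(
  deltas=[
    [[0, 0, 0, 0, 0, 0, 85], [0, 0, 0, 0, 0, 0, 85], [0, 0, -10, 0, 0, 0, 85], [0, 0, -35, 0, 0, 0, 85], [0, 0, -35, 0, 0, 0, 85]],
  ],
)

```text
clock: 14.45
eef_pos: [0.5457, 0.2091, 0.0973]
tool_rot: [0.087, 0.996, -0.001, -0.003]
ft_force: [0.8, 0.3, 0.5]
grip_width: 0.0851
```

```bash
python3 go.py .481 .218 .1 79.6
```

```text
shift mm [65.3 -2.5 -2.4] turn deg [-0.2 -0.3  0.4]
t 14.45 pos [0.5457 0.2091 0.0973] F [0.81 0.27 0.52] w 0.0851
```

Request:
jog_arm(
  deltas=[
    [[40, -1, -5, -0.2, -0.3, 0.4, 85], [25, -1, 0, 0, 0, 0, 85], [0, 0, 0, 0, 0, 0, 85]],
  ],
)

```text
clock: 14.75
eef_pos: [0.4868, 0.2213, 0.1128]
tool_rot: [0.092, 0.996, 0.005, 0.009]
ft_force: [0.3, 0.0, 0.4]
grip_width: 0.0852
```

```bash
python3 go.py .481 .218 .0175 79.6;python3 -c "
from h import *
save('scene','pics/9.png'); a=cv2.imread('pics/9.png')[150:290,180:320]; cv2.imwrite('pics/9c.png',cv2.resize(a,None,fx=4,fy=4,interpolation=2))"
```

```text
shift mm [ 6.7 -5.4 95.2] turn deg [ 0.6  0.9 -0.1]
t 14.75 pos [0.4868 0.2213 0.1128] F [0.32 0.   0.37] w 0.0852
```

View pics/9c.png

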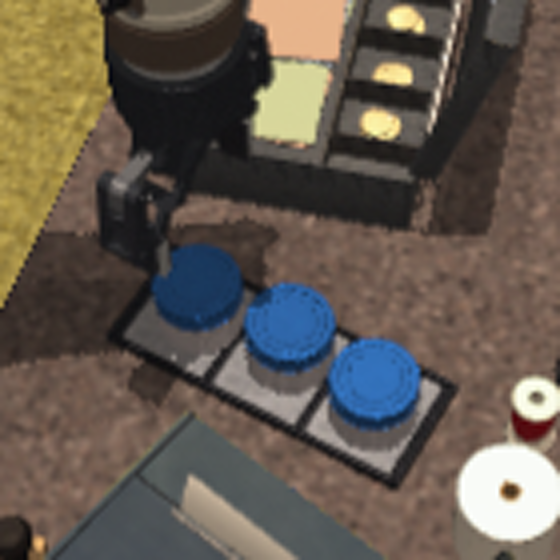

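The crop shows all three tins upright in their bays: A at (198,287), B at (290,325), C at (375,380). Descending on A, gripping and lifting.

Request:
jog_arm(
  deltas=[
    [[6.5, -5, 40, 0.6, 0.9, 0, 85], [0, 0, 40, 0, 0, 0, 85], [0, 0, 10, 0, 0, 0, 85], [0, 0, 5, 0, 0, 0, 85]],
  ],
)

```text
clock: 15.2
eef_pos: [0.4904, 0.2198, 0.0204]
tool_rot: [0.092, 0.996, 0.003, 0.007]
ft_force: [1.2, 0.2, 0.8]
grip_width: 0.0848
```

```bash
python3 go.py .481 .218 .0165 79.6
```

```text
shift mm [ 9.  -3.6  3.7] turn deg [ 0.5  0.8 -0.2]
t 15.2 pos [0.4904 0.2198 0.0204] F [1.21 0.22 0.82] w 0.0848
```

Request:
jog_arm(
  deltas=[
    [[10, -3.5, 4, 0.5, 0.8, 0, 85], [0, 0, 0, 0, 0, 0, 50], [0, 0, 0, 0, 0, 0, 40], [0, 0, 0, 0, 0, 0, 40], [0, 0, 0, 0, 0, 0, 40]],
  ],
)

```text
clock: 15.7
eef_pos: [0.4826, 0.219, 0.0194]
tool_rot: [0.093, 0.996, 0.0, 0.002]
ft_force: [0.3, -0.4, -2.5]
grip_width: 0.0549
```

Request:
jog_arm(
  deltas=[
    [[0, 0, -15, 0, 0, 0, 40], [0, 0, -45, 0, 0, 0, 40], [0, 0, -45, 0, 0, 0, 40], [0, 0, -45, 0, 0, 0, 40], [0, 0, 0, 0, 0, 0, 40]],
  ],
)

```text
clock: 16.2
eef_pos: [0.4801, 0.218, 0.1735]
tool_rot: [0.093, 0.996, -0.001, -0.001]
ft_force: [1.8, 0.4, -2.3]
grip_width: 0.055
```

```bash
python3 weigh.py; python3 go.py .468 .410 .15 95.5
```

```text
F [ 0.04 -0.15 -2.69] sd [0.51 0.32 0.44] tau [-42.574  25.511   0.132] [0.604 0.59  0.031] w 0.05457592568128154 pos [0.4755 0.2159 0.1652]
shift mm [ 43.1 189.5  13.6] turn deg [ -0.5  -0.9 -16.1]
t 16.7 pos [0.4755 0.2159 0.1652] F [-0.27  0.03 -2.56] w 0.0546
```

Request:
jog_arm(
  deltas=[
    [[0, 20, 0, 0, 0, -8, 40], [0, 30, 0, -0.5, -0.9, -8, 40]],
  ],
)

```text
clock: 16.9
eef_pos: [0.4806, 0.2633, 0.1635]
tool_rot: [-0.049, 0.999, -0.001, -0.001]
ft_force: [0.3, 0.2, -2.9]
grip_width: 0.0549
```

```bash
python3 go.py .468 .423 .15 95.5
```

```text
shift mm [ -3.  160.2  13.2] turn deg [-0.1 -0.2  0.1]
t 16.9 pos [0.4806 0.2633 0.1635] F [ 0.33  0.22 -2.86] w 0.0549
```

Request:
jog_arm(
  deltas=[
    [[-1, 40, 4, 0, 0, 0, 40], [-1, 40, 4, 0, 0, 0, 40], [-1, 40, 4, 0, 0, 0, 40], [0, 36, 0, 0, 0, 0, 40], [0, 3, 0, 0, 0, 0, 40]],
  ],
)

```text
clock: 17.4
eef_pos: [0.467, 0.429, 0.1475]
tool_rot: [-0.05, 0.999, -0.001, -0.002]
ft_force: [0.6, 0.3, -2.1]
grip_width: 0.0549
```

```bash
python3 go.py .468 .423 .08 95.5;python3 -c "
from h import *
save('scene','pics/10.png'); a=cv2.imread('pics/10.png')[60:260,150:350]; cv2.imwrite('pics/10c.png',cv2.resize(a,None,fx=3,fy=3,interpolation=2))"
```

```text
shift mm [-0.7 -6.  67.5] turn deg [-0.1 -0.3  0.2]
t 17.4 pos [0.467  0.429  0.1475] F [ 0.58  0.29 -2.07] w 0.0549
```

View pics/10c.png

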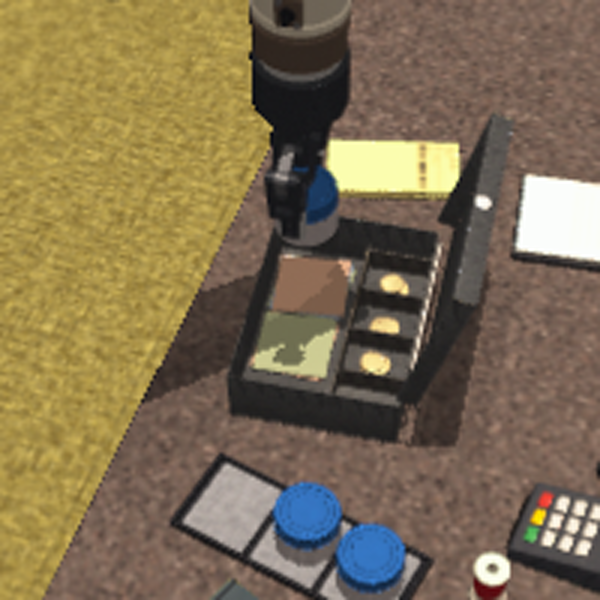

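The crop shows the tin held over the compartment, the lid leaning back, and the notes seam centred near (306,313). Cross-checking the box position from this view.

```bash
python3 - <<'E'
from h import *
S=lambda x,y:(150+x/3,60+y/3)
for nm,p,z in[('seam mid',(306,313),.009),('orangeTL',(285,255),.009),('orangeTR',(352,262),.009),('greenBL',(250,375),.009),('greenBR',(335,380),.009),('near front corner',(232,378),.058),('near back',(405,408),.058),('far back',(440,234),.058)]:
    print(nm,np.round(unproj('scene',S(*p),z),3))
for p in [(.44,.36,.009),(.468,.423,.009),(.506,.367,.009)]:print(proj('top',p).round(1),((proj('scene',p)-[150,60])*3).round())
E
python3 go.py .468 .423 .08 95.5
```

```text
seam mid [0.47  0.43  0.009]
orangeTL [0.428 0.489 0.009]
orangeTR [0.491 0.502 0.009]
greenBL [0.446 0.347 0.009]
greenBR [0.519 0.366 0.009]
near front corner [0.447 0.306 0.058]
near back [0.595 0.324 0.058]
far back [0.568 0.52  0.058]
[223.3 231.1] [249. 362.]
[200.7 221.2] [302. 318.]
[220.9 207.6] [321. 376.]
shift mm [-0.9 -4.1 67.1] turn deg [-0.2 -0.3  0.1]
t 17.45 pos [0.467  0.4273 0.1471] F [ 0.34  0.06 -4.28] w 0.055
```

Request:
jog_arm(
  deltas=[
    [[-3, -4, 40, -0.2, -0.3, 0, 40], [0, 0, 35, 0, 0, 0, 40], [0, 0, 20, 0, 0, 0, 40], [0, 0, 5, 0, 0, 0, 40]],
  ],
)

```text
clock: 17.85
eef_pos: [0.4717, 0.4213, 0.0449]
tool_rot: [-0.049, 0.999, -0.001, 0.001]
ft_force: [-1.0, -0.6, -1.9]
grip_width: 0.0551
```

```bash
python3 go.py .470 .423 .023 95.5
```

```text
shift mm [ 1.6  1.9 21.9] turn deg [-0.1  0.1  0.1]
t 17.85 pos [0.4717 0.4213 0.0449] F [-0.96 -0.62 -1.91] w 0.0551
```

Request:
jog_arm(
  deltas=[
    [[1.5, 1, 10, 0, 0, 0, 40], [0, 0, 6, 0, 0, 0, 40], [0, 0, 2, 0, 0, 0, 40]],
  ],
)

```text
clock: 18.15
eef_pos: [0.4711, 0.4204, 0.0267]
tool_rot: [-0.047, 0.999, -0.001, 0.001]
ft_force: [0.2, 0.8, -2.3]
grip_width: 0.055
```

Request:
jog_arm(
  deltas=[
    [[0, 0, 2.5, 0, 0, 0, 40]],
  ],
)

```text
clock: 18.25
eef_pos: [0.4717, 0.4208, 0.025]
tool_rot: [-0.047, 0.999, -0.0, 0.002]
ft_force: [0.8, 0.4, -2.6]
grip_width: 0.0552
```

Request:
jog_arm(
  deltas=[
    [[0, 0, 2.5, 0, 0, 0, 40]],
  ],
)

```text
clock: 18.35
eef_pos: [0.4723, 0.4212, 0.0232]
tool_rot: [-0.047, 0.999, 0.0, 0.003]
ft_force: [0.5, 0.3, -2.4]
grip_width: 0.0549
```

Request:
jog_arm(
  deltas=[
    [[0, 0, 2, 0, 0, 0, 40]],
  ],
)

```text
clock: 18.45
eef_pos: [0.4728, 0.4216, 0.0218]
tool_rot: [-0.047, 0.999, 0.001, 0.003]
ft_force: [0.5, 0.2, -3.0]
grip_width: 0.055
```

Request:
jog_arm(
  deltas=[
    [[2, 0, 2.5, 0, 0.3, 0, 40]],
  ],
)

```text
clock: 18.55
eef_pos: [0.4712, 0.4218, 0.0199]
tool_rot: [-0.047, 0.999, 0.001, 0.001]
ft_force: [-0.0, 0.3, -1.3]
grip_width: 0.055
```

Request:
jog_arm(
  deltas=[
    [[1, 0, 2, 0, 0, 0, 40]],
  ],
)

```text
clock: 18.65
eef_pos: [0.4714, 0.4219, 0.0196]
tool_rot: [-0.047, 0.999, 0.001, 0.003]
ft_force: [0.4, -4.2, 10.8]
grip_width: 0.0548
```

Contact felt at 10.8 N. Releasing the tin and rising straight up.

Request:
jog_arm(
  deltas=[
    [[0, 0, 0, 0, 0, 0, 85], [0, 0, 0, 0, 0, 0, 85], [0, 0, 0, 0, 0, 0, 85], [0, 0, -10, 0, 0, 0, 85], [0, 0, -40, 0, 0, 0, 85]],
  ],
)

```text
clock: 19.15
eef_pos: [0.4681, 0.4197, 0.0665]
tool_rot: [-0.047, 0.999, -0.002, -0.001]
ft_force: [-0.3, -0.0, -0.0]
grip_width: 0.0852
```

Request:
jog_arm(
  deltas=[
    [[0, 0, -50, 0, 0, 0, 85], [0, 0, -50, 0, 0, 0, 85], [0, 0, -50, 0, 0, 0, 85], [0, 0, -50, 0, 0, 0, 85], [0, 0, -10, 0, 0, 0, 85]],
  ],
)

```text
clock: 19.65
eef_pos: [0.4678, 0.4204, 0.2873]
tool_rot: [-0.048, 0.999, 0.001, 0.001]
ft_force: [1.2, 1.1, 1.0]
grip_width: 0.0848
```

```bash
python3 go.py .45 .345 .275 5.5; python3 -c "
from h import *
print(get_obs()['joint_pos'])
save('scene','pics/11.png'); a=cv2.imread('pics/11.png')[60:260,180:340]; cv2.imwrite('pics/11c.png',cv2.resize(a,None,fx=3,fy=3,interpolation=2))"
```

```text
shift mm [ 24.9 -73.3  12.1] turn deg [ 0.1  0.  90. ]
t 19.65 pos [0.4678 0.4204 0.2873] F [1.21 1.07 0.97] w 0.0848
[ 7.32227045e-01  5.01287094e-01  5.29034881e-01  1.59651657e+00
 -3.37352407e-04  6.36806467e-01]
```

View pics/11c.png

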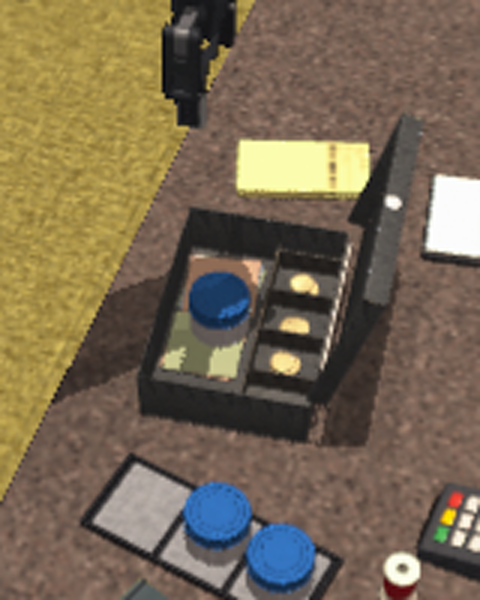

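The crop shows the tin upright on the notes at (220,300), the other two in the tray, and the lid edge running from (410,118) to (378,302). Computing the lid edge while I rotate the tool.

Request:
jog_arm(
  deltas=[
    [[0, 0, 0, 0, 0, 8.4, 85], [0, 0, 0, 0, 0, 8.4, 85], [0, 0, 0, 0, 0, 8.4, 85], [0, 0, 0, 0, 0, 8.4, 85], [0, 0, 0, 0, 0, 8.4, 85]],
  ],
)

```text
clock: 20.2
eef_pos: [0.4666, 0.4199, 0.2869]
tool_rot: [0.323, 0.946, 0.001, 0.0]
ft_force: [-0.0, -0.4, -0.1]
grip_width: 0.085
```

Request:
jog_arm(
  deltas=[
    [[0, 0, 0, 0, 0, 8.4, 85], [0, 0, 0, 0, 0, 8.4, 85], [0, 0, 0, 0, 0, 8.4, 85], [0, 0, 0, 0, 0, 8.4, 85], [0, 0, 0, 0, 0, 8.4, 85]],
  ],
)

```text
clock: 20.7
eef_pos: [0.4641, 0.4182, 0.2818]
tool_rot: [0.647, 0.763, -0.004, -0.001]
ft_force: [-0.2, 0.4, -0.4]
grip_width: 0.085
```

```bash
python3 - <<'E'
from h import *
for p in[(368,298),(388,304),(402,115),(420,122)]: print(unproj('scene',(180+p[0]/3,60+p[1]/3),.207).round(3))
E
python3 go.py .60 .345 .275 5.5
```

```text
[0.627 0.332 0.207]
[0.642 0.332 0.207]
[0.6   0.53  0.207]
[0.616 0.527 0.207]
shift mm [-94.3 122.2   6.3] turn deg [-0.4  0.3  3.9]
t 20.7 pos [0.4641 0.4182 0.2818] F [-0.23  0.43 -0.45] w 0.085
```

Request:
jog_arm(
  deltas=[
    [[-24, 30, 2, -0.4, 0.3, 4, 85], [-24, 30, 2, 0, 0, 0, 85], [-24, 30, 2, 0, 0, 0, 85], [-22, 30, 0, 0, 0, 0, 85]],
  ],
)

```text
clock: 21.1
eef_pos: [0.591, 0.3394, 0.2725]
tool_rot: [0.671, 0.741, -0.003, -0.002]
ft_force: [0.4, 1.3, 0.4]
grip_width: 0.0849
```

```bash
python3 go.py .622 .345 .27 5.5
```

```text
shift mm [ 2.5 31.5  2.3] turn deg [-0.4  0.   0.2]
t 21.1 pos [0.591  0.3394 0.2725] F [0.38 1.35 0.37] w 0.0849
```

Request:
jog_arm(
  deltas=[
    [[2, 30, 0, -0.4, 0, 0, 85], [0, 0, 0, 0, 0, 0, 85]],
  ],
)

```text
clock: 21.3
eef_pos: [0.6246, 0.3394, 0.2672]
tool_rot: [0.674, 0.739, -0.003, -0.0]
ft_force: [-0.2, -0.5, 0.0]
grip_width: 0.085
```

```bash
python3 go.py .622 .345 .18 5.5; python3 -c "
from h import *
save('scene','pics/12.png'); a=cv2.imread('pics/12.png')[60:260,200:360]; cv2.imwrite('pics/12c.png',cv2.resize(a,None,fx=3,fy=3,interpolation=2))"
```

```text
shift mm [ 6.1 -1.6 87.2] turn deg [-0.3  0.2 -0.2]
t 21.3 pos [0.6246 0.3394 0.2672] F [-0.16 -0.47  0.02] w 0.085
```

View pics/12c.png

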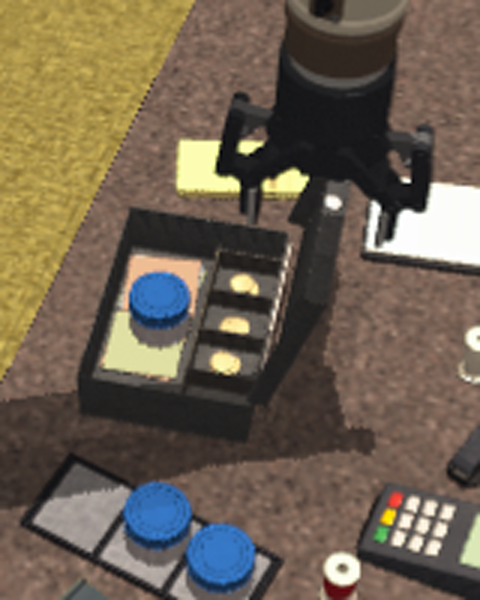

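The fingers (at (250,205) and (385,230)) straddle the lid edge. Shifting slightly inboard, descending, then pulling toward the robot.

Request:
jog_arm(
  deltas=[
    [[12, -3, 20, -0.3, 0.2, 0, 85], [0, 0, 30, 0, 0, 0, 85], [0, 0, 30, 0, 0, 0, 85], [0, 0, 5, 0, 0, 0, 85]],
  ],
)

```text
clock: 21.75
eef_pos: [0.6153, 0.3522, 0.1823]
tool_rot: [0.673, 0.74, 0.0, -0.0]
ft_force: [-1.5, -0.2, -0.4]
grip_width: 0.0851
```

```bash
python3 go.py .622 .352 .175 5.5
```

```text
shift mm [-0.8  6.6  7.3] turn deg [-0. -0. -0.]
t 21.75 pos [0.6153 0.3522 0.1823] F [-1.53 -0.21 -0.41] w 0.0851
```

Request:
jog_arm(
  deltas=[
    [[0, 0, 15, 0, 0, 0, 85], [0, -15, 0, 0, 0, 0, 85], [0, -15, 0, 0, 0, 0, 85], [0, -15, 0, 0, 0, 0, 85], [0, -15, 0, 0, 0, 0, 85]],
  ],
)

```text
clock: 22.25
eef_pos: [0.5518, 0.3476, 0.172]
tool_rot: [0.672, 0.741, 0.002, 0.001]
ft_force: [0.3, 0.5, -1.4]
grip_width: 0.0848
```

```bash
python3 go.py .53 .352 .17 5.5
```

```text
shift mm [  6.5 -21.3   1.9] turn deg [ 0.2 -0.1  0.1]
t 22.25 pos [0.5518 0.3476 0.172 ] F [ 0.31  0.46 -1.36] w 0.0848
```

Request:
jog_arm(
  deltas=[
    [[0, -15, 0, 0, 0, 0, 85], [0, -15, 0, 0, 0, 0, 85], [0, -12, 0, 0, 0, 0, 85]],
  ],
)

```text
clock: 22.55
eef_pos: [0.5068, 0.3446, 0.1777]
tool_rot: [0.671, 0.742, 0.005, 0.001]
ft_force: [-0.3, 0.1, -0.2]
grip_width: 0.0853
```

```bash
python3 go.py .53 .352 .17 5.5; python3 -c "
from h import *
save('scene','pics/13.png'); a=cv2.imread('pics/13.png')[60:260,200:360]; cv2.imwrite('pics/13c.png',cv2.resize(a,None,fx=3,fy=3,interpolation=2))"
```

```text
shift mm [ 5.  23.7  7.9] turn deg [ 0.5 -0.3  0.3]
t 22.55 pos [0.5068 0.3446 0.1777] F [-0.28  0.1  -0.21] w 0.0853
```

View pics/13c.png

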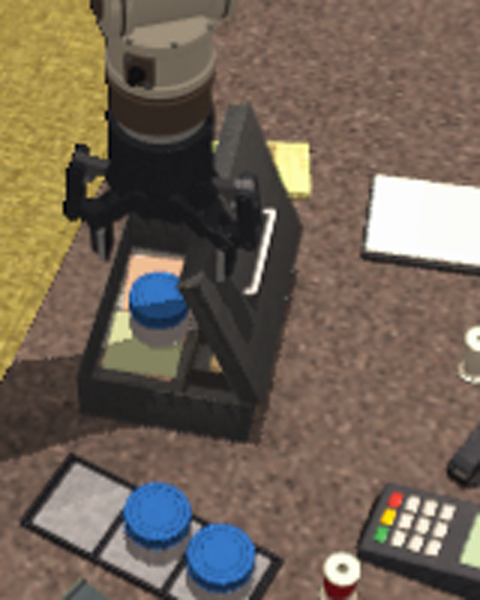

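The lid is past upright and tipping shut between the fingers. Rising to let it fall.

Request:
jog_arm(
  deltas=[
    [[0, 0, -45, 0, 0, 0, 85], [0, 0, -40, 0, 0, 0, 85], [0, 0, 0, 0, 0, 0, 85], [0, 0, 0, 0, 0, 0, 85], [0, 0, 0, 0, 0, 0, 85]],
  ],
)

```text
clock: 23.1
eef_pos: [0.5009, 0.3446, 0.2708]
tool_rot: [0.669, 0.743, 0.006, 0.001]
ft_force: [0.1, 0.5, -0.4]
grip_width: 0.0851
```

Request:
jog_arm(
  deltas=[
    [[0, -45, 0, 0, 0, 0, 85], [0, -45, 0, 0, 0, 0, 85], [0, -45, 0, 0, 0, 0, 85], [0, 0, 0, 0, 0, 0, 85], [0, 0, 0, 0, 0, 0, 85]],
  ],
)

```text
clock: 23.6
eef_pos: [0.36, 0.327, 0.2594]
tool_rot: [0.669, 0.743, -0.002, -0.0]
ft_force: [0.6, -0.3, -0.4]
grip_width: 0.0849
```

```bash
python3 -c "
from h import *
save('scene','pics/14.png'); a=cv2.imread('pics/14.png')[60:320,130:350]; cv2.imwrite('pics/14c.png',cv2.resize(a,None,fx=2.3,fy=2.3,interpolation=2));save('top','pics/15.png')
a=cv2.imread('pics/15.png')[110:270,100:400];cv2.imwrite('pics/15c.png',cv2.resize(a,None,fx=2.6,fy=2.6,interpolation=2));print(get_obs()['clock'],get_obs()['eef_pos'])"
```

```text
23.7 [0.36101453 0.32719102 0.25960276]
```

View pics/14c.png

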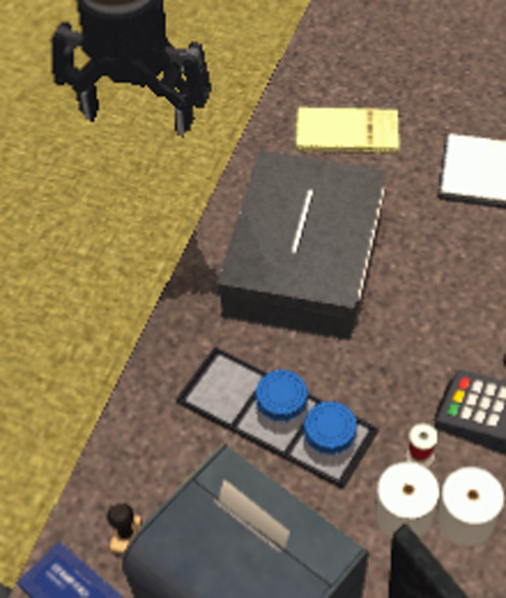

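View pics/15c.png

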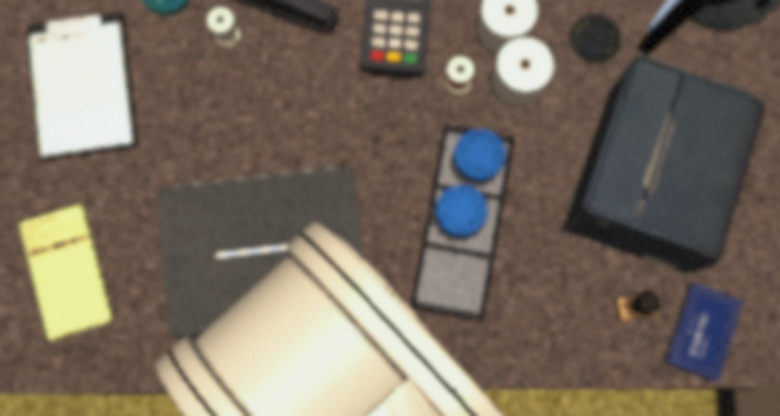

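Both views show the lid lying flat and shut (scene crop (303,240)), two tins upright in their tray, the bystanders in place, and the arm clear. Handing in.

```bash
python3 -c "
from workcell import *
print(job_done())"
```

```text
the job is handed in; nothing more can be done
None
```

The tin with something in it was A, the one nearest the robot. It now stands upright on the banknotes in the front compartment, and the cash box lid is shut. The job took about 24 s of the 70 s.

- **Finding it:** I lifted and shook A and B. A read about 2.0 to 2.7 N and B about 0.8 to 1.0 N, against roughly 0 N with nothing held. I did not lift tin C, because A already weighed what only the full tin could.
- **Rattle:** this was weak evidence. The jolt at the end of the shake was only a little stronger for A (about 12 N) than for B (10 N), so the choice rests on weight.
- **Placing:** I put B back in its bay. I set A down with about 11 N of contact, pulled the lid past upright, and let it fall shut.
- **Last checks:** both cameras showed the lid lying flat, B and C upright in the tray, and the bystanders in place. The arm was clear of everything, and no check failed.

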